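Reseat the card tray of the florist's message-card printer

ROBOT

A 7-joint arm with a two-finger parallel gripper is mounted at the origin on the work surface. World frame = base frame: x ahead of the robot, y to its left, z up, the work surface at z = 0. Lengths are in m, angles in rad, forces in N, time in s.
With the tool pointing down it reaches from about 0.425 to 0.95 m from the base axis. Payload 16.7 kg.
Tool frame: the origin (TCP) lies midway between the tips of the shut fingers; the grasp point (between the pads) lies 19 mm behind it (robot.grip_point_offset is the distance from the TCP to the grasp point, in m); y points along the fingers, z is the direction in which the jaws open and shut, and the axes are right-handed (so a half turn about y gives the same grasp; the last joint's range is limited). The gripper opens to 94 mm and grips with 3 to 60 N. Pads are 16 mm wide; open, the fingers measure 119 mm over their backs; the gripper's body (75 mm by 177 mm) begins 78 mm behind the grasp point.
Start: joints at [-1.466, 0.426, 0.074, 1.606, -0.034, 1.111, -0.067], TCP at [0.17, 0.653, 0.205] pointing down, gripper open.
Joint ranges: [-2.85, 2.85], [-0.5, 2.14], [-1.23, 1.37], [0.21, 2.46], [-1.02, 4.16], [0.16, 2.05], [-2.73, 2.73]. Speed limits (rad/s): [1.89, 1.89, 2.39, 2.39, 3.01, 3.01, 3.01].

INTERFACE

Orientations are given as a unit quaternion [x, y, z, w].
In Python, from workcell import sensors, cams, workorder, robot gives the robot as it stands.
- The arm moves only by the tool jog_arm, never from a script. Its argument "targets" is a list that holds one entry, the list of rows, each a list of 5 numbers: the shift along the tool's x, y, z normalised to -1 to 1, where 1 is 0.2 m, then the turn about the tool's y normalised to -1 to 1, where 1 is 180 degrees, then the opening, from -1 (shut) to 1 (fully open), so that 0 is half open. A call has 1 to 12 rows; each row is the pose to reach, as a shift and turn from the pose commanded when the call began, along the tool's axes at that moment, turning the shorter way round; what a row does not reach only later rows make up. A row lasts 1/12 s, in which the tool goes at most 41.7 mm and 7.16 degrees, less where a joint would pass 70% of its speed; a pose out of reach is approached as far as the arm can. A call with a number of a shift or a turn outside -1 to 1 is refused whole. A call with a gripper value outside its range is refused whole. The fingers move at their own pace and stop on an object; the grip force is fixed at half the most. Time passes only in rows, so rows that repeat a pose let the fingers close. It gives the time, the measured TCP pose, the force and the opening at its end, in the units of the state.
- sensors.observe(): the state, without advancing time (a new reading comes with each control period).
- cams.read_camera(name): name is "scene" or "top"; returns the picture (384x512x3 uint8, red, green, blue); there is no depth.
- cams.camera_params(name): a dict with "vfov" (degrees; the focal length in pixels is half the picture's height over the tangent of half this angle, whatever the lens; pixels are square), "cx", "cy" (the principal point, pixels), "rvec" (rotation vector, rad) and "tvec" (3), from world to camera coordinates, as OpenCV has them. Camera axes: x right, y down, z forward; pixel columns grow to the right and rows downward; lengths in m; the calibration is good to about 2 mm. A picture is of the moment at which its call begins. camera_params takes no time and is no camera call.
- workorder.job_done(): hands the job in, once; it reports no verdict.
Trained networks look in the newest picture that a camera, given by its name, has taken for a name from the list of things; names that differ only in an ending like _2 or _b are one class to them, and where a whole thing is asked for, a point or a joint stands for the part that bears it (a point fixed in the world has none). Each returns a list of dicts, best first, with "conf" (0 to 1); they miss things now and then, are a little off and sometimes report something else, mostly with a low value. They report only what shows in the picture. A call takes as long as a camera call.
- cams.look_for(camera, name): "xyz" ([x, y, z] in m, in world coordinates, good to about 4 mm: the middle of the surface that is visible of it).
- cams.place_of(camera, name): "xyz" ([x, y, z] in m, in world coordinates, good to about 4 mm: a listed point, or the origin of a listed thing).
The state is a dict: "time_s": time; "joint_pos": joint angles; "joint_vel": joint speeds; "tau": joint torques, N m; "position": TCP position; "eef_rot": TCP orientation; "ft_force": force on the tool from outside, world axes, zero at the start; "torque": the same for the moment, N m; "gripper_width": finger opening in m.
Only numpy, scipy, OpenCV 4.12 (cv2) and the standard library are available. Lean on these libraries where they do the work, as an engineer would, in place of code of your own. Each camera call takes 0.05 s, during which the arm holds its last target. There are 200 camera calls.

TASK

The message-card printer on the flower shop's bench (the one with the wide tray) needs its tray reseated. Press the release key on top of that printer so that its tray springs out, then push the tray back home until it clicks and stays in. Leave the tray of the tag printer beside it, the narrow one, shut.

Things in the scene. Friction and masses are not known exactly. Their poses are not given: they have to be found in the camera images.
- card_key_top (a point): centre of the top of the card printer's release key: grey, 24 (x) x 30 mm (y), 12 mm proud of the printer's top. Printer: fixed white box, 230 deep, 200 wide, 110 mm high. Axes: z up, x into the printer from the tray side. Press straight down the full 9 mm (2 N rising to 4 N; frees the tray at 6 mm); it springs back. The tag printer has the same box and key; left or right varies
- card_tray_front (a point): centre of the outer face of the card tray's front panel: grey, 160 wide x 58 mm high, centre 71 and top edge 100 mm above the table, mid-width of the printer, facing the robot; x points into the printer, square to the panel. Shut, the face is 30 mm proud of the printer and 85 mm along x before the middle of the key; popped out, 50 mm nearer the robot
- card_tray (a joint): how far the card tray is out, m: 0 shut and latched, 0.05 popped out. Sprung outward (3 N when shut, 2 N when out). To latch, push the front along its x to 3 mm or more past shut (allow 15 N as it rides the catch, the key dipping by itself; solid stop at -0.005), then let go: it settles back to 0
- tag_tray (a joint): how far out the tray of the other machine, the tag printer (tray front only 80 mm wide), is, m: 0 shut and latched, 0.05 popped out. It stays shut throughout

How it is judged:
On the way:
1. the card tray has sprung out (value of joint card_tray above 0.04 m), for 0.2 s.
At the end, for the whole second after the job is handed in: the card tray is latched shut, within 4 mm of its shut position and at rest, and stays there by itself; the tag printer's tray is shut (within 6 mm) (value of joint card_tray below 0.004 m and velocity of joint card_tray below 0.01 m/s and value of joint tag_tray below 0.006 m); the robot touches nothing.
It fails at once if the tag printer's tray pops out (more than 15 mm) (value of joint tag_tray above 0.015 m).
It also fails if it takes over 38 s, if anything falls off the work surface, if the arm or the gripper's body presses on something with over 40 N, if the wrist force passes 120 N, or if a joint passes its speed limit or range.

## Working session

There is one attempt and no reset: what is moved stays moved. The work goes in short steps, Python scripts to look and compute and a tool call to move; the robot and the scene stay as the last step left them, time stands still between calls to the robot, and variables do not carry over. Pictures are saved under pics/ and viewed, about 8 in all and at most 12, crops included, and the job is handed in when it is done.

Besides the shell and the picture viewer there is one more tool, called as name([rows], argument=value, ...), one row to a line, values as JSON. jog_arm: Moves the arm, as the interface text tells. Scaled input: -1 to 1 covers 0.2 m each way for a shift and 180 degrees each way for a turn. Its arguments: {"type":"object","properties":{"targets":{"type":"array"}},"required":["targets"]}

```bash
mkdir -p pics; python3 - <<'E'
from workcell import sensors,cams,robot
import cv2,numpy as np
ims=[]
for c in ["scene","top"]:
    im=cams.read_camera(c)[:,:,::-1]; cv2.imwrite(f"pics/{c}0.png",im)
    for n in ["card_key_top","card_tray_front","card_tray","tag_tray"]:
        for f in (cams.place_of,cams.look_for):
            try: print(c,n,f.__name__,[(np.round(d["xyz"],3).tolist(),round(d["conf"],2)) for d in f(c,n)])
            except Exception as e: print(c,n,f.__name__,e)
s=sensors.observe()
print({k:np.round(v,3).tolist() for k,v in s.items()})
from scipy.spatial.transform import Rotation as R
print(R.from_quat(s["eef_rot"]).as_matrix().round(3))
E
```

```text
scene card_key_top call [([0.652, 0.165, 0.122], 0.45)]
scene card_key_top call [([0.661, 0.166, 0.124], 0.57)]
scene card_tray_front call [([0.572, 0.158, 0.07], 0.86)]
scene card_tray_front call [([0.582, 0.159, 0.095], 0.76)]
scene card_tray call it knows: card_key_top, card_tray_front
scene card_tray call [([0.587, 0.157, 0.101], 0.68)]
scene tag_tray call it knows: card_key_top, card_tray_front
scene tag_tray call [([0.548, -0.229, 0.1], 0.66)]
top card_key_top call [([0.657, 0.166, 0.124], 0.67)]
top card_key_top call [([0.652, 0.167, 0.12], 0.49)]
top card_tray_front call [([0.57, 0.16, 0.068], 0.63)]
top card_tray_front call [([0.586, 0.162, 0.1], 0.6)]
top card_tray call it knows: card_key_top, card_tray_front
top card_tray call [([0.584, 0.159, 0.101], 0.79)]
top tag_tray call it knows: card_key_top, card_tray_front
top tag_tray call [([0.55, -0.226, 0.103], 0.74)]
{'time_s': 0.7, 'joint_pos': [-1.466, 0.426, 0.074, 1.606, -0.034, 1.111, -0.067], 'joint_vel': [0.0, -0.0, 0.0, -0.002, -0.0, 0.002, 0.0], 'tau': [-0.002, -93.536, 3.661, -45.448, -0.049, 0.013, 0.0], 'position': [0.17, 0.653, 0.205], 'eef_rot': [0.701, -0.09, 0.09, -0.701], 'ft_force': [0.358, -0.598, 0.049], 'torque': [0.019, -0.012, -0.017], 'gripper_width': 0.094}
[[ 0.968 -0.     0.252]
 [-0.252 -0.     0.968]
 [-0.    -1.    -0.   ]]
```

View pics/scene0.png

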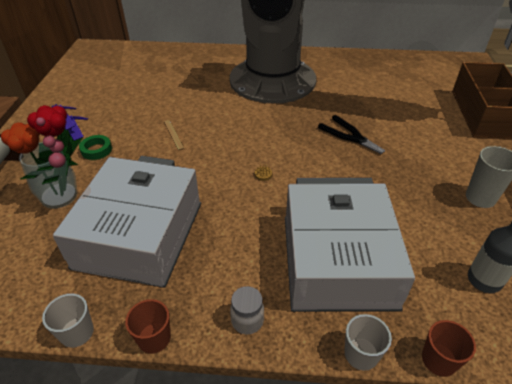

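View pics/top0.png

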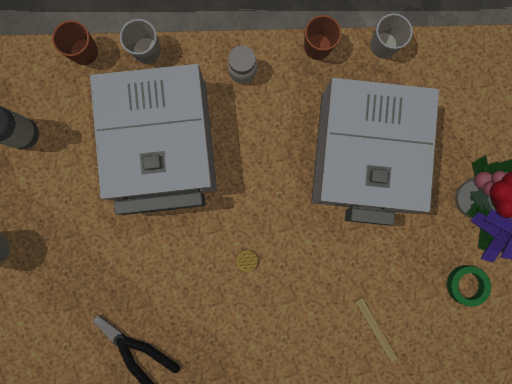

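The card printer is at the robot's left (y ≈ +0.16). In the top view its key is at about (152,162) and its wide tray at about (158,203); the narrow tag tray is at (372,216). The network positions agree with this. I'll check yaw and position from the pixels.

```bash
cat > h.py <<'E'
import numpy as np,cv2
from workcell import cams,sensors
from scipy.spatial.transform import Rotation as R
def px2w(c,uv,z):
    p=cams.camera_params(c); f=192/np.tan(np.radians(p["vfov"]/2))
    K=np.array([[f,0,p["cx"]],[0,f,p["cy"]],[0,0,1]])
    M=cv2.Rodrigues(np.array(p["rvec"],float))[0]; t=np.array(p["tvec"],float)
    C=-M.T@t; d=M.T@np.linalg.inv(K)@np.r_[uv,1]
    return C+d*(z-C[2])/d[2]
def rows(target,yaw):
    "shift (norm) and turn (norm) from the measured pose to a target with tool x at yaw"
    s=sensors.observe(); m=R.from_quat(s["eef_rot"]).as_matrix()
    sh=m.T@(np.array(target)-s["position"])/.2
    y0=np.arctan2(m[1,0],m[0,0]); return sh.round(4),round(-(yaw-y0)/np.pi,4)
E
python3 - <<'E'
from h import *
P={k:px2w("top",uv,z) for k,uv,z in [("key",(151.5,161.5),.122),("FL",(100,197),.11),("FR",(211,190),.11),("BL",(93,73),.11),("BR",(199,67),.11),("tl",(115,208),.1),("tr",(202,202),.1)]}
P["keyS"]=px2w("scene",(342,200),.122)
for k,v in P.items(): print(k,v.round(3))
yw=lambda a,b:np.degrees(np.arctan2(*(P[b]-P[a])[[1,0]]))
print(yw("FL","BL"),yw("FR","BR"),yw("FR","FL")-90,yw("BR","BL")-90,yw("tr","tl")-90)
y=np.radians(4)
print(rows([.655,.166,.205],y))
E
python3 -c "
import cv2
a=cv2.imread('pics/top0.png')[50:230,80:230];cv2.imwrite('pics/c1.png',cv2.resize(a,None,fx=3.3,fy=3.3,interpolation=cv2.INTER_CUBIC))"
```

```text
key [0.654 0.165 0.122]
FL [0.595 0.261 0.11 ]
FR [0.602 0.062 0.11 ]
BL [0.822 0.273 0.11 ]
BR [0.829 0.079 0.11 ]
tl [0.574 0.237 0.1  ]
tr [0.581 0.08  0.1  ]
keyS [0.662 0.168 0.122]
3.008958874314579 4.315847751415734 2.008442858784349 1.9423511282630415 2.318031289580375
(array([ 2.9601e+00,  2.3000e-03, -1.7459e+00]), np.float64(-0.1033))
```

View pics/c1.png

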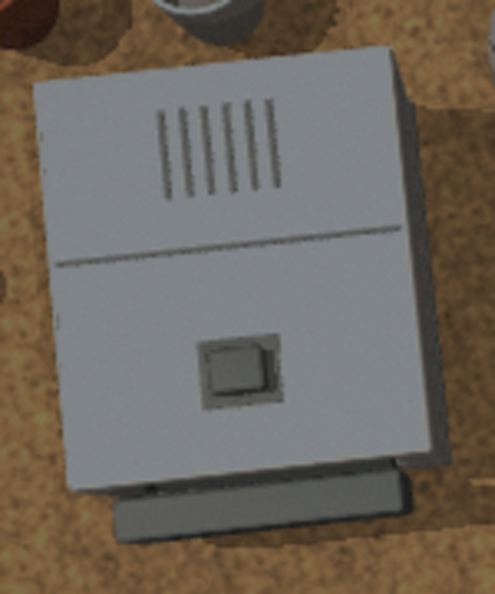

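Key at about (0.655, 0.166) and yaw about 4.5°, which fits the box size and the tray width. Next I raise the arm, turn it and go toward the printer.

jog_arm([
  [[0.3,-0.5,-0.2,-0.106,-1],[1,-0.5,-0.59,-0.106,-1],[1,-0.5,-0.59,-0.106,-1],[1,-0.5,-0.59,-0.106,-1],[1,-0.5,-0.59,-0.106,-1],[1,-0.5,-0.59,-0.106,-1],[1,-0.5,-0.59,-0.106,-1],[1,-0.5,-0.59,-0.106,-1],[1,-0.5,-0.59,-0.106,-1],[1,-0.5,-0.59,-0.106,-1]],
])

```text
time_s: 1.53
position: [0.3329, 0.4893, 0.3051]
eef_rot: [0.707, 0.028, -0.028, -0.706]
ft_force: [-0.4, 0.0, -0.3]
gripper_width: 0.031
```

```bash
python3 - <<'E'
from h import *
print(rows([.655,.166,.20],np.radians(4.5)))
E
```

```text
(array([ 1.4775,  0.5247, -1.7391]), np.float64(0.0003))
```

jog_arm([
  [[0.75,0.1,-0.87,0,-1],[0.75,0.1,-0.87,0,-1],[0.75,0.1,-0.87,0,-1],[0.75,0.1,-0.87,0,-1],[0.75,0.1,-0.87,0,-1],[0.75,0.1,-0.87,0,-1],[0.75,0.1,-0.87,0,-1],[0.75,0.1,-0.87,0,-1]],
])

```text
time_s: 2.2
position: [0.497, 0.3269, 0.2846]
eef_rot: [0.707, 0.027, -0.028, -0.706]
ft_force: [-0.5, 0.5, 0.3]
gripper_width: 0.0004
```

jog_arm([
  [[0.73,0.4,-0.87,0,-1],[0.73,0.4,-0.87,0,-1],[0.73,0.4,-0.87,0,-1],[0.73,0.4,-0.87,0,-1],[0.73,0.4,-0.87,0,-1],[0.73,0.4,-0.87,0,-1],[0.73,0.4,-0.87,0,-1],[0.73,0.4,-0.87,0,-1],[0.73,0.4,-0.87,0,-1]],
])

```text
time_s: 2.95
position: [0.6554, 0.1673, 0.205]
eef_rot: [-0.706, -0.028, 0.029, 0.707]
ft_force: [-0.3, 1.5, -1.0]
gripper_width: 0.0005
```

```bash
python3 - <<'E'
from h import *
print(rows([.655,.166,.13],np.radians(4.5)))
s=sensors.observe();print(np.round(s["position"],4),np.round(s["ft_force"],2),s["gripper_width"],np.round(s["joint_pos"],2))
a=cams.read_camera("scene")[130:320,250:430,::-1];b=cams.read_camera("top")[50:240,70:250,::-1]
cv2.imwrite("pics/k1.png",cv2.resize(np.hstack([a,b]),None,fx=2.2,fy=2.2,interpolation=cv2.INTER_CUBIC))
E
```

```text
(array([-0.0021,  0.375 , -0.0066]), np.float64(0.0007))
[0.6554 0.1673 0.205 ] [-0.26  1.54 -1.02] 0.00048122440399153953 [-0.57  0.44  0.31  1.61 -0.15  1.11  1.43]
```

View pics/k1.png

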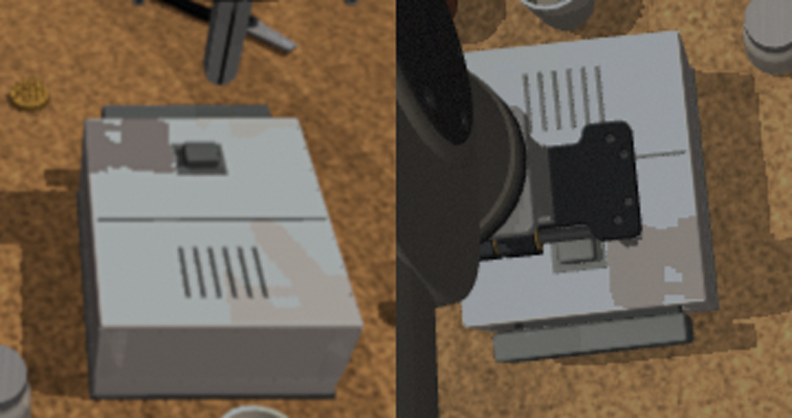

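The left half (scene) shows the fingertip above the key in line with its width. The right half (top) shows the gripper over the key at about (575,250) in the picture. Now I descend to just above it and check by projection.

jog_arm([
  [[-0.002,0.2,-0.0066,0,-1],[-0.002,0.36,-0.0066,0,-1],[-0.002,0.36,-0.0066,0,-1],[-0.002,0.36,-0.0066,0,-1]],
])

```text
time_s: 3.38
position: [0.6548, 0.1646, 0.1333]
eef_rot: [0.707, 0.027, -0.029, -0.706]
ft_force: [-0.1, 0.4, 1.2]
gripper_width: 0.0004
```

```bash
python3 - <<'E'
from h import *
a=cams.read_camera("scene")[:,:,::-1].copy()
s=sensors.observe();print(np.round(s["position"],4),np.round(s["ft_force"],2))
p=cams.camera_params("scene"); f=192/np.tan(np.radians(p["vfov"]/2))
K=np.array([[f,0,p["cx"]],[0,f,p["cy"]],[0,0,1]])
q=cv2.projectPoints(np.array([s["position"],[.655,.166,.122]],float),np.array(p["rvec"],float),np.array(p["tvec"],float),K,None)[0][:,0];print(q)
for n in ("card_key_top",): print([(d["xyz"],d["conf"]) for d in cams.place_of("scene",n)])
c=cv2.resize(a[150:240,290:400],None,fx=6,fy=6,interpolation=cv2.INTER_CUBIC)
for u in q: cv2.drawMarker(c,tuple(int(x) for x in (u-[290,150])*6+3),(0,0,255),0,12)
cv2.imwrite("pics/k2.png",c)
E
```

```text
[0.656  0.1645 0.1349] [0.1  0.39 0.56]
[[340.94332432 192.96977989]
 [340.76793353 197.42107654]]
[([0.6533, 0.1656, 0.1263], 0.75)]
```

View pics/k2.png

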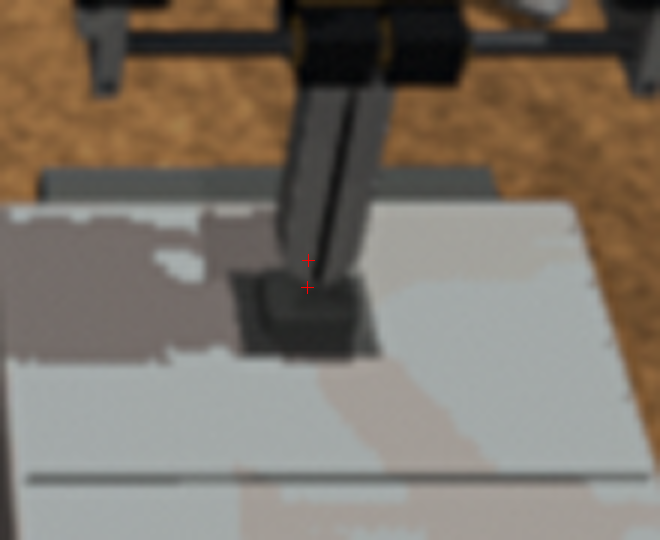

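The fingertip sits over the key, perhaps 3 mm toward the robot. I'll shift slightly and press.

jog_arm([
  [[0.015,0.03,0,0,-1],[0.015,0.06,0,0,-1],[0.015,0.08,0,0,-1],[0.015,0.1,0,0,-1],[0.015,0.105,0,0,-1],[0.015,0.105,0,0,-1],[0.015,0.105,0,0,-1]],
])

```text
time_s: 4.07
position: [0.6595, 0.1639, 0.1132]
eef_rot: [-0.706, -0.028, 0.027, 0.707]
ft_force: [0.7, 0.9, 8.5]
gripper_width: 0.0006
```

```bash
python3 - <<'E'
from h import *
s=sensors.observe();print(np.round(s["position"],4),np.round(s["ft_force"],2))
for c in ("top","scene"):
    cams.read_camera(c)
    print(c,[(np.round(d["xyz"],3),round(d["conf"],2)) for d in cams.place_of(c,"card_tray_front")])
E
```

```text
[0.6595 0.1639 0.1132] [0.68 0.94 8.5 ]
top []
scene [(array([0.521, 0.155, 0.067]), 0.72)]
```

The key is pressed fully (8.5 N at z = 0.113), and the scene network puts the tray front at x = 0.521, which means it is out by 50 mm. Now I lift, back off and go in front of the tray.

jog_arm([
  [[0,-0.2,0,0,-1],[0,-0.35,0,0,-1],[0,-0.35,0,0,-1],[-0.4,-0.35,0.02,0,-1],[-0.93,-0.35,0.02,0,-1],[-0.93,-0.35,0.02,0,-1],[-0.93,-0.35,0.02,0,-1],[-0.93,-0.35,0.02,0,-1],[-0.93,-0.35,0.02,0,-1],[-0.93,-0.35,0.02,0,-1],[-0.93,-0.35,0.02,0,-1],[-0.93,-0.35,0.02,0,-1]],
])

```text
time_s: 5.27
position: [0.4741, 0.1531, 0.1824]
eef_rot: [0.707, 0.028, -0.027, -0.706]
ft_force: [-0.7, 0.1, 0.6]
gripper_width: 0.0005
```

```bash
python3 - <<'E'
from h import *
s=sensors.observe();print(np.round(s["position"],4),np.round(s["ft_force"],2))
print(rows([.475,.152,.068],np.radians(4.5)))
ims=[cams.read_camera(c)[:,:,::-1] for c in ("top","scene")]
for c in ("top","scene"):
    print(c,[(np.round(d["xyz"],3),round(d["conf"],2)) for n in ("card_tray_front","card_key_top") for d in cams.place_of(c,n)])
cv2.imwrite("pics/o1.png",cv2.resize(np.hstack([ims[0][50:290,60:260],ims[1][100:340,240:440]]),None,fx=1.9,fy=1.9,interpolation=cv2.INTER_CUBIC))
E
```

```text
[0.4741 0.1531 0.1824] [-0.69  0.12  0.61]
(array([ 0.004 ,  0.5721, -0.0056]), np.float64(-0.0003))
top [(array([0.521, 0.155, 0.068]), 0.87), (array([0.652, 0.168, 0.124]), 0.56)]
scene [(array([0.521, 0.156, 0.065]), 0.63), (array([0.656, 0.164, 0.126]), 0.61)]
```

View pics/o1.png

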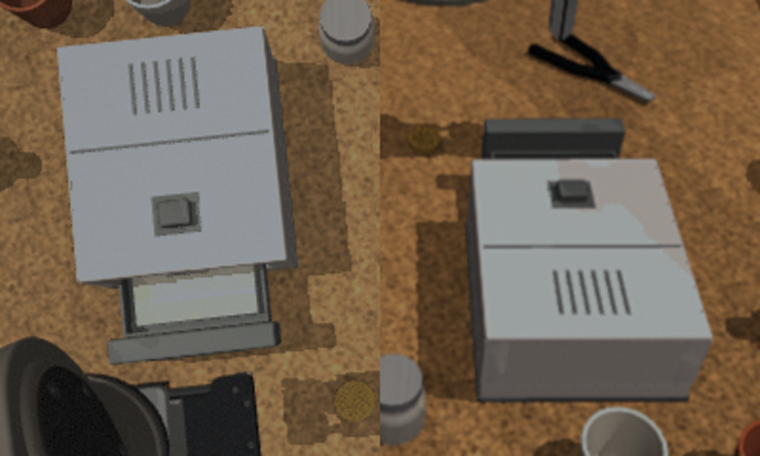

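The tray is out: its front panel is at about (195,342) in the left half and the gripper is in front of it. Next I descend, then push slowly.

jog_arm([
  [[0,0.3,0,0,-1],[0,0.57,0,0,-1],[0,0.57,0,0,-1],[0,0.57,0,0,-1],[0,0.57,0,0,-1]],
])

```text
time_s: 5.98
position: [0.4725, 0.1525, 0.068]
eef_rot: [0.707, 0.026, -0.028, -0.706]
ft_force: [1.1, 0.3, -0.1]
gripper_width: 0.0006
```

jog_arm([
  [[0.12,0,0,0,-1],[0.18,0,0,0,-1],[0.23,0,0,0,-1],[0.28,0,0,0,-1],[0.33,0,0,0,-1],[0.37,0,0,0,-1],[0.4,0,0,0,-1],[0.42,0,0,0,-1],[0.43,0,0,0,-1],[0.44,0,0,0,-1],[0.45,0,0,0,-1],[0.45,0,0,0,-1]],
])

```text
time_s: 6.98
position: [0.5632, 0.1601, 0.0686]
eef_rot: [0.707, 0.028, -0.028, -0.707]
ft_force: [-3.1, 0.6, 0.9]
gripper_width: 0.0006
```

jog_arm([
  [[0.005,0,0,0,-1],[0.01,0,0,0,-1],[0.015,0,0,0,-1],[0.02,0,0,0,-1],[0.02,0,0,0,-1]],
])

```text
time_s: 7.4
position: [0.5659, 0.1603, 0.0683]
eef_rot: [0.707, 0.027, -0.028, -0.706]
ft_force: [-9.4, -0.1, 7.3]
gripper_width: 0.0006
```

jog_arm([
  [[0.005,0,0,0,-1],[0.01,0,0,0,-1],[0.015,0,0,0,-1],[0.02,0,0,0,-1],[0.02,0,0,0,-1]],
])

```text
time_s: 7.82
position: [0.5661, 0.1603, 0.0678]
eef_rot: [0.707, 0.025, -0.031, -0.706]
ft_force: [-30.9, -2.2, 23.7]
gripper_width: 0.0002
```

There was a 30 N jump with almost no travel, which is the solid stop. I back off and check.

jog_arm([
  [[-0.02,0,0,0,-1],[-0.05,0,0,0,-1],[-0.1,0,0,0,-1],[-0.2,0,0,0,-1],[-0.4,0,0,0,-1],[-0.4,0,0,0,-1],[-0.4,-0.4,0,0,-1],[-0.4,-0.6,0,0,-1],[-0.4,-0.6,0,0,-1],[-0.4,-0.6,0,0,-1],[-0.4,-0.6,0,0,-1],[-0.4,-0.6,0,0,-1]],
])

```text
time_s: 8.82
position: [0.4908, 0.1545, 0.1884]
eef_rot: [-0.706, -0.028, 0.027, 0.707]
ft_force: [0.1, 0.2, -0.5]
gripper_width: 0.0003
```

```bash
python3 - <<'E'
from h import *
s=sensors.observe();print(np.round(s["position"],4),np.round(s["ft_force"],2))
ims=[cams.read_camera(c)[:,:,::-1] for c in ("top","scene")]
for c in ("top","scene"):
    print(c,[(n,np.round(d["xyz"],3),round(d["conf"],2)) for f,n in ((cams.place_of,"card_tray_front"),(cams.look_for,"card_tray"),(cams.look_for,"tag_tray")) for d in f(c,n)])
cv2.imwrite("pics/e1.png",cv2.resize(ims[0][50:290,60:460],None,fx=1.9,fy=1.9,interpolation=cv2.INTER_CUBIC))
E
```

```text
[0.4908 0.1545 0.1884] [ 0.05  0.17 -0.46]
top [('card_tray_front', array([0.573, 0.16 , 0.071]), 0.66), ('card_tray', array([0.588, 0.158, 0.101]), 0.67), ('tag_tray', array([ 0.55 , -0.227,  0.101]), 0.71)]
scene [('card_tray_front', array([0.569, 0.158, 0.069]), 0.74), ('card_tray', array([0.584, 0.156, 0.1  ]), 0.59), ('tag_tray', array([ 0.55 , -0.228,  0.098]), 0.63)]
```

View pics/e1.png

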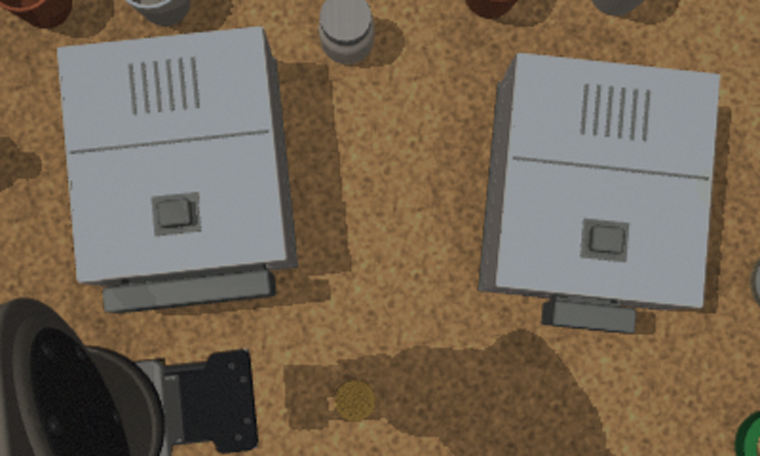

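The card tray is back at its shut place, at about (188,290) in the picture with its front at x ≈ 0.571. The tag tray at (590,313) has not moved, and the arm is clear with no force on it. I'm handing in.

```bash
python3 -c "
from workcell import workorder;print(workorder.job_done())"
```

```text
the job is handed in; nothing more can be done
None
```

I pressed the card printer's release key, its tray sprung out, and I pushed it back in until it hit the solid stop. I then backed the arm off and handed the job in at about 9 s of the 38 s allowed. The hand-in gave no verdict.

- **Release:** the key went down to z = 0.113, its full 9 mm. Both cameras then put the tray front at x = 0.521, about 50 mm out.
- **Reseating:** the push met the stop at about 31 N along x, with 24 N upward as well. That is well under the 120 N wrist limit. The combined force is about 39 N, close to the 40 N limit for the arm and gripper body, but only the fingertips were touching.
- **Last checks:** after I let go, the cameras put the card tray front at x = 0.569 and 0.573, against 0.570 and 0.572 at the start. The tag tray had not moved, and the arm was clear with no force on it.
- **What I couldn't confirm:** the camera estimates are only good to about 4 mm, so the latch itself is not measured directly. The evidence is that the sprung tray stayed in once I let go.

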